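Set and pin the diverter, then tip the balls into the square bin

TASK

Swing the chute's diverter flap right over so that it feeds the square bin, then lock it there with the ball-lock pin: keep the pin's button squeezed in while you push it fully home through the flap's tail and the plate below, and let go so that it locks. Then tip the tray so that all four balls run down into the square bin, leaving the loose tools and parts lying around where they are.

Things in the scene. Friction and masses are not known exactly. Their poses are not given: they have to be found in the camera images.
- chute: Fixed steel Y-chute, 240 wide. Origin on the table under the flap's pivot; z up, +y its left branch. Its deck falls 30 deg towards -x: uphill u=(.866,0,.5), deck normal n=(-.5,0,.866) in this frame. The pivot meets the deck floor at (0,0,130). Balls run from the tray past the flap into one branch and drop in the bin under it. Walls up to 25 above the floor (along n).
- flap (a joint): Diverter flap, a vane pivoted about n. 0 = middle; hard stops at -0.42 and +0.42 rad. +0.42 feeds the left (+y) branch, -0.42 the right. Positive moves its uphill post to chute -y and its downhill tail to +y. Friction (0.12 N m, 2.5 N at the post) keeps it where it is left. At each stop the tail's hole stands over a hole in the fixed plate below.
- flap_post (a point): Round steel post on the flap's uphill end, to move it by: 14 dia, parallel to n, 48 from the pivot axis, reaching from 28 to 72 above the deck floor; this point is on its axis, 55 above the floor. Axes: x from the pivot to the post, z = n (turn with the flap).
- flap_hole (a point): Centre of the hole in the flap's flat tail, at the tail's top face, 60 downhill of the pivot axis, 39 above the deck floor. z = n = hole axis, leaning 30 deg from vertical. Hole 14.5 dia, tail 8 thick, 32 wide. At either stop it lines up with a 14.5 hole in the fixed plate: 8 thick, 1 mm under the tail, underside 17 below this point.
- pin: Ball-lock pin standing loose in its stand. Origin on its axis at the flange's underside, z towards the handle. Shank 12 dia, 36 long, bevelled tip; flange 32 dia, 5 thick; neck 18 dia; black handle block z 16 to 48, 24 wide in x, y -14 to +12; thumb button on the +y face. About 0.14 kg. Home: origin at flap_hole, flange on the tail, any turn about its axis.
- pin_button (a joint): Steel thumb button on the pin's +y face, 18 wide (x) x 22 high, centre at pin z 32; face at y 18 out, 14 in. Value in m: 0 out, 0.004 in. Spring 4 N to start, 8 N fully in. Fingers closing along pin y on it and the face opposite (32 apart, 28 pressed) hold it in. Out: two balls 22.5 below the flange stick out 3 at +y and -y and bar the hole; in: they are flush.
- pin_stand: Fixed wooden block 64 x 64 x 45 high; origin under its centre. The pin stands in a loose 24 dia hole in its top, flange on the top face.
- tray (a joint): Tipping tray at the chute's upper end, hinged at its downhill lip, axis along chute y. 0 = at rest (leaning back 0.10 rad); grows as its rear is raised, to 1.1 rad. Balls start to roll out above about 0.15; 0.8 empties it. Falls back when let go. 0.25 kg.
- tray_hinge (a point): Middle of the tray's lip, on the hinge axis.
- tray_handle (a point): Middle of the tray's carrying bar: round, 10 dia, 90 long along chute y, across the tray; at rest 56 farther along chute +x and 57 higher than the hinge. Free space of 35 below it. As the tray tips it moves on an arc about the hinge, up and towards chute -x.
- square_bin: Fixed square steel bin, 120 x 120 x 62 high, walls 4; origin under its centre. Stands under the left or the right outlet.
- round_tub: Fixed round steel tub, 118 dia x 62 high, under the other outlet; origin under its centre.
- ball1: Steel ball 18 mm dia, 24 g, in the tray at the start. Origin at its centre.
- ball2: Steel ball 18 mm dia, 24 g, in the tray at the start. Origin at its centre.
- ball3: Steel ball 18 mm dia, 24 g, in the tray at the start. Origin at its centre.
- ball4: Steel ball 18 mm dia, 24 g, in the tray at the start. Origin at its centre.
- wrench: Bystander: open-ended wrench, 170 long, lying flat (sizes in mm). Origin at the middle of its underside.
- drill_bit: Bystander: twist-drill blank, steel rod 16 dia x 130, lying (sizes in mm). Origin at the middle of its underside.
- pipe_offcut: Bystander: short steel tube standing upright, 48 dia x 70 high (sizes in mm). Origin at the middle of its underside.
- screw_jar: Bystander: glass jar with steel lid, 66 dia x 85 high (sizes in mm). Origin at the middle of its underside.
- screwdriver: Bystander: screwdriver lying, wooden handle (sizes in mm). Origin at the middle of its underside.
- bracket: Bystander: steel angle bracket standing on its 90 x 40 leg, 66 high (sizes in mm). Origin at the middle of its underside.
- hammer: Bystander: hammer lying flat (sizes in mm). Origin at the middle of its underside.
Things that resemble listed ones, but are neither listed nor needed, are in the scene too. What is shaped like the pin but green, pink or red is not meant.

How it is judged:
By the outcome, as a careful person would: the job done as asked, in the order asked, and still so for the second after the job is handed in, with the robot touching nothing.
It also fails if it takes over 67 s, if anything falls off the work surface, if the arm or the gripper's body presses on something with over 40 N, if the wrist force passes 120 N, or if a joint passes its speed limit or range.

ROBOT

A 6-joint arm with a two-finger parallel gripper is mounted at the origin on the work surface. World frame = base frame: x ahead of the robot, y to its left, z up, the work surface at z = 0. Lengths are in mm, angles in degrees, forces in N, time in s.
With the tool pointing down it reaches from about 300 to 850 mm from the base axis. Payload 4.2 kg.
Tool frame: the origin (TCP) lies on the centre line of the jaws, within the pads' length; the fingertips stand 14 mm ahead of it and the grasp point (between the pads) lies 5 mm behind it; z points along the fingers, y is the line along which they close (so a half turn about z gives the same grasp; the last joint's range is limited). The gripper opens to 91 mm and grips with 3 to 60 N. Pads are 32 mm wide; open, the fingers measure 118 mm over their backs; the gripper's body (76 mm by 178 mm) begins 60 mm behind the grasp point.
Start: joints at [-64.229, 18.312, 89.639, -0, 72.044, -1.146], TCP at [260.312, -512.718, 227.976] pointing down, gripper open.
Joint ranges: [-177.97, 177.97], [-48.28, 115.42], [12.27, 149.76], [-77.06, 257.06], [2.81, 150.46], [-146.56, 146.56]. Speed limits (degrees/s): [147.25, 147.25, 180, 180, 180, 180].

INTERFACE

Orientations are given as [roll, pitch, yaw] about the fixed x, y, z axes, in that order (R = Rz(yaw) Ry(pitch) Rx(roll)).
In Python, from workcell import env gives the robot as it stands.
- The arm moves only by the tool arm_command, never from a script. Its argument "motion" is a list of rows, each an object with "offset": the shift along the tool's x, y, z in m, a list of three; "spin": the turn about the tool's z in rad. In form: [{"offset": [tx, ty, tz], "spin": spin}, ...]. A call has 1 to 5 rows; each row shifts and turns the commanded pose from where the row before left it, along the tool's axes as they then stand; what a row does not reach is not made up. A row lasts 1/8 s, in which the tool goes at most 62.5 mm and 10.7 degrees, less where a joint would pass 70% of its speed; a pose out of reach is approached as far as the arm can. A call with a gripper value outside its range is refused whole. "jaw" is the finger opening in m, from 0 to 0.0912, set as the call begins (left out, the last holds). The fingers move at their own pace and stop on an object; "newtons" is the grip in N (left out, the last holds). Time passes only in rows, so rows that do not move let the fingers close. It gives the time, the measured TCP pose, the force, the opening and the grip force at its end, in the units of the state.
- env.state(): the state, without advancing time (a new reading comes with each control period).
- env.grab_frame(name): name is "side" or "top"; returns (picture, depth): 384x512x3 uint8, blue, green, red; 384x512 float32, mm along the optical axis (not along the pixel's ray), 0 where there is no reading.
- env.camera_model(name): a dict with "fx", "fy", "cx", "cy" (pixels), "k1" (the pictures are not rectified: a ray, as slopes to the right and down, at radius r is drawn at 1 + k1 r^2 times it, then the intrinsics apply), "eye" and "rotation" of the camera in the world. Camera axes: x right, y down, z forward; pixel columns grow to the right and rows downward; lengths in mm; the calibration is good to about 2 mm. A picture is of the moment at which its call begins. camera_model takes no time and is no camera call.
- env.job_done(): hands the job in; it is judged then, once.
Trained networks look in the newest picture that a camera, given by its name, has taken for a name from the list of things; names that differ only in an ending like _2 or _b are one class to them, and where a whole thing is asked for, a point or a joint stands for the part that bears it (a point fixed in the world has none). Each returns a list of dicts, best first, with "score" (0 to 1); they miss things now and then, are a little off and sometimes report something else, mostly with a low value. They report only what shows in the picture. A call takes as long as a camera call. They do not tell look-alikes from the thing itself.
- env.boxes_of(camera, target): "bbox" ([left, top, right, bottom] in pixels, round what is visible of it).
- env.pinpoint(camera, target): "location" ([column, row] in pixels: a listed point, or the origin of a listed thing).
The state is a dict: "time_s": time; "qpos": joint angles; "qvel": joint speeds; "effort": joint torques, N m; "ee_pos": TCP position; "ee_rot": TCP orientation; "force": force on the tool from outside, world axes, zero at the start; "torque": the same for the moment, N m; "gripper_width": finger opening in mm; "gripper_force": force on a finger pad.
Only numpy, scipy, OpenCV 4.12 (cv2) and the standard library are available. Lean on these libraries where they do the work, as an engineer would, in place of code of your own. Each camera call takes 0.05 s, during which the arm holds its last target. There are 200 camera calls.

## Working session

There is one attempt and no reset: what is moved stays moved. The work goes in short steps, Python scripts to look and compute and a tool call to move; the robot and the scene stay as the last step left them, time stands still between calls to the robot, and variables do not carry over. Pictures are saved under pics/ and viewed, at most 10 in all, crops included, and the job is handed in when it is done.

Besides the shell and the picture viewer there is one more tool, called by a JSON object that holds its "api" and its "payload". arm_command: Moves the arm, as the interface text tells. Its arguments: {"type":"object","properties":{"motion":{"type":"array"},"jaw":{"type":"number"},"newtons":{"type":"number"}},"required":["motion"]}

```bash
ls; mkdir -p pics; cat > h.py <<'E'
import numpy as np, cv2
from workcell import env
from scipy.spatial.transform import Rotation as R
def und(cam,uv):
    m=env.camera_model(cam); x=np.array([(uv[0]-m['cx'])/m['fx'],(uv[1]-m['cy'])/m['fy']]); s=x.copy()
    for _ in range(20): s=x/(1+m['k1']*(s@s))
    return s,np.array(m['eye']),np.array(m['rotation'])
def pt(cam,uv,d):
    s,e,r=und(cam,uv); return e+r@(np.array([s[0],s[1],1])*d)
def atz(cam,uv,z):
    s,e,r=und(cam,uv); v=r@np.array([s[0],s[1],1]); return e+v*(z-e[2])/v[2]
def cloud(cam,depth):
    m=env.camera_model(cam); h,w=depth.shape
    u,v=np.meshgrid(np.arange(w),np.arange(h)); x=np.stack([(u-m['cx'])/m['fx'],(v-m['cy'])/m['fy']],-1); s=x.copy()
    for _ in range(20): s=x/(1+m['k1']*(s**2).sum(-1,keepdims=True))
    return np.array(m['eye'])+(np.dstack([s,np.ones((h,w))])*depth[...,None])@np.array(m['rotation']).T
def proj(cam,P):
    m=env.camera_model(cam); c=np.array(m['rotation']).T@(np.array(P)-np.array(m['eye'])); s=c[:2]/c[2]; s=s*(1+m['k1']*(s@s))
    return s[0]*m['fx']+m['cx'],s[1]*m['fy']+m['cy']
E
python3 - <<'E'
from h import *
for c in('side','top'):
    p,d=env.grab_frame(c); cv2.imwrite(f'pics/{c}0.png',cv2.resize(p,None,fx=1.5,fy=1.5)); np.savez(f'{c}0.npz',p=p,d=d)
    m=env.camera_model(c); print(c,m)
    for t in ['flap_post','flap_hole','pin','pin_stand','tray_hinge','tray_handle','square_bin','round_tub','chute']:
        o=[]
        for k in env.pinpoint(c,t)[:4]:
            u=k['location']; i=np.clip(np.round(u).astype(int),0,[511,383]); o.append((round(k['score'],2),np.round(u,1).tolist(),np.round(pt(c,u,d[i[1],i[0]])).tolist()))
        print(t,o)
s=env.state();print(s['ee_pos'],s['ee_rot'],s['time_s'])
E
```

```text
pics
side {'fx': 475.3575398134511, 'fy': 475.3575398134511, 'cx': 262.1673290176647, 'cy': 185.28933782042208, 'k1': -0.02608748630893786, 'eye': array([-104.60407661,  897.11553617, 1000.66305643]), 'rotation': array([-126.29938545,    0.42312845, -142.92681804])}
flap_post [(0.95, [277.5, 183.2], [-199591.0, -198589.0, -198486.0])]
flap_hole [(0.6, [298.5, 213.9], [-205738.0, -204736.0, -204633.0])]
pin [(0.67, [323.0, 171.8], [-261197.0, -260196.0, -260092.0]), (0.62, [355.4, 168.7], [-284644.0, -283643.0, -283539.0]), (0.61, [348.7, 182.2], [-267323.0, -266321.0, -266218.0]), (0.54, [337.2, 197.9], [-251904.0, -250902.0, -250798.0])]
pin_stand [(0.63, [348.5, 193.6], [-264554.0, -263552.0, -263448.0])]
tray_hinge [(0.85, [255.5, 175.0], [-199211.0, -198210.0, -198106.0])]
tray_handle [(0.58, [237.4, 150.9], [-255692.0, -254691.0, -254587.0])]
square_bin [(0.66, [331.9, 244.9], [-219657.0, -218656.0, -218552.0]), (0.39, [148.9, 296.5], [-143831.0, -142829.0, -142726.0])]
round_tub [(0.95, [296.4, 275.1], [-191585.0, -190583.0, -190480.0]), (0.71, [346.5, 184.4], [-267421.0, -2664
[... 667 characters left out ...]
68.0]), (0.56, [390.2, 241.5], [-200942.0, -201222.0, -199606.0])]
pin_stand [(0.77, [356.2, 250.4], [-186662.0, -186942.0, -185327.0])]
tray_hinge [(0.64, [264.7, 186.9], [-128565.0, -128845.0, -127229.0]), (0.34, [256.1, 241.0], [-125658.0, -125939.0, -124323.0])]
tray_handle [(0.79, [267.4, 161.5], [-125000.0, -125280.0, -123664.0])]
square_bin [(0.7, [278.5, 267.3], [-147582.0, -147862.0, -146246.0])]
round_tub [(0.58, [226.8, 264.1], [-118615.0, -118896.0, -117280.0])]
chute [(0.6, [259.1, 223.7], [-124870.0, -125150.0, -123534.0]), (0.55, [268.6, 162.3], [-125874.0, -126154.0, -124538.0])]
[ 260.32102395 -512.71694158  227.98595649] [ 1.79993676e+02 -4.71982185e-05  2.69176274e+01] 1.0
```

```bash
sed -i "s/np.array(m\['rotation'\])/rot(m)/g" h.py; cat >> h.py <<'E'
def rot(m): return R.from_euler('xyz',m['rotation'],degrees=True).as_matrix()
E
python3 - <<'E'
from h import *
for c in('side','top'):
    z=np.load(f'{c}0.npz');d=z['d'];C=cloud(c,d)
    np.savez(f'{c}C.npz',C=C,p=z['p'])
    for t in ['flap_post','flap_hole','pin','pin_stand','tray_hinge','tray_handle','square_bin','round_tub','chute']:
        o=[]
        for k in env.pinpoint(c,t)[:4]:
            u=k['location']; i=np.clip(np.round(u).astype(int),0,[511,383]); o.append((round(k['score'],2),np.round(u,1).tolist(),np.round(pt(c,u,d[i[1],i[0]])).tolist()))
        print(c,t,o)
p=np.load('top0.npz')['p']; cv2.imwrite('pics/topA.png',cv2.resize(p[130:300,180:410],None,fx=3.4,fy=3.4,interpolation=cv2.INTER_CUBIC))
p=np.load('side0.npz')['p']; cv2.imwrite('pics/sideA.png',cv2.resize(p[120:300,200:420],None,fx=3.3,fy=3.3,interpolation=cv2.INTER_CUBIC))
E
```

```text
side flap_post [(0.95, [277.5, 183.2], [527.0, -1.0, 202.0])]
side flap_hole [(0.6, [298.5, 213.9], [444.0, 10.0, 137.0])]
side pin [(0.67, [323.0, 171.8], [547.0, -303.0, 65.0]), (0.62, [355.4, 168.7], [481.0, -418.0, 42.0]), (0.61, [348.7, 182.2], [453.0, -316.0, 54.0]), (0.54, [337.2, 197.9], [443.0, -221.0, 51.0])]
side pin_stand [(0.63, [348.5, 193.6], [434.0, -285.0, 32.0])]
side tray_hinge [(0.85, [255.5, 175.0], [612.0, -9.0, 190.0])]
side tray_handle [(0.58, [237.4, 150.9], [938.0, -309.0, 1.0])]
side square_bin [(0.66, [331.9, 244.9], [341.0, -13.0, 56.0]), (0.39, [148.9, 296.5], [658.0, 406.0, 6.0])]
side round_tub [(0.95, [296.4, 275.1], [356.0, 149.0, 62.0]), (0.71, [346.5, 184.4], [459.0, -313.0, 44.0])]
side chute [(0.71, [275.7, 238.1], [464.0, 92.0, 93.0])]
top flap_post [(0.66, [261.5, 209.1], [537.0, 3.0, 208.0])]
top flap_hole [(0.6, [258.3, 238.0], [458.0, 7.0, 140.0])]
top pin [(0.67, [357.0, 246.7], [459.0, -308.0, 90.0]), (0.63, [358.5, 217.1], [556.0, -311.0, 84.0]), (0.61, [328.0, 249.8], [445.0, -219.0, 71.0]), (0.56, [390.2, 241.5], [484.0, -413.0, 89.0])]
top pin_stand [(0.77, [356.2, 250.4], [452.0, -313.0, 50.0])]
top tray_hinge [(0.64, [264.7, 186.9], [612.0, -2.0, 180.0]), (0.34, [256.1, 241.0], [450.0, 14.0, 128.0])]
top tray_handle [(0.79, [267.4, 161.5], [673.0, -5.0, 250.0])]
top square_bin [(0.7, [278.5, 267.3], [383.0, -66.0, 1.0])]
top round_tub [(0.58, [226.8, 264.1], [381.0, 108.0, 2.0])]
top chute [(0.6, [259.1, 223.7], [499.0, 8.0, 166.0]), (0.55, [268.6, 162.3], [672.0, -8.0, 247.0])]
```

View pics/topA.png

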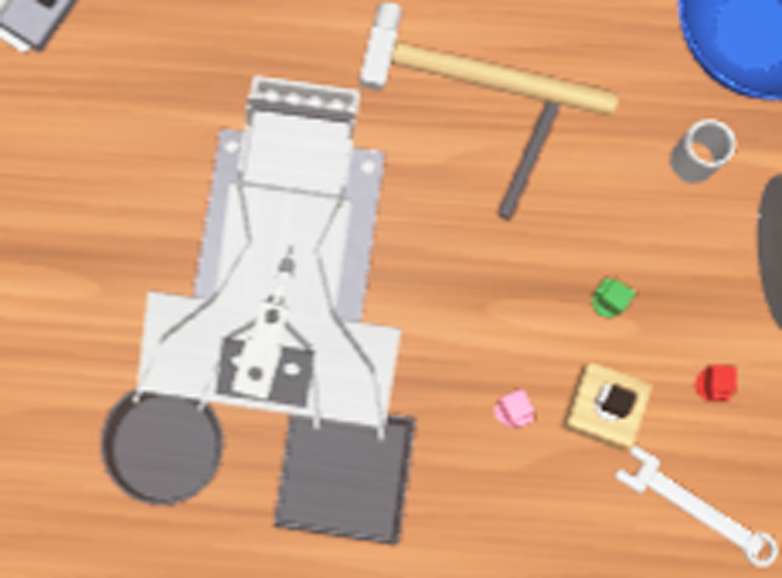

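View pics/sideA.png

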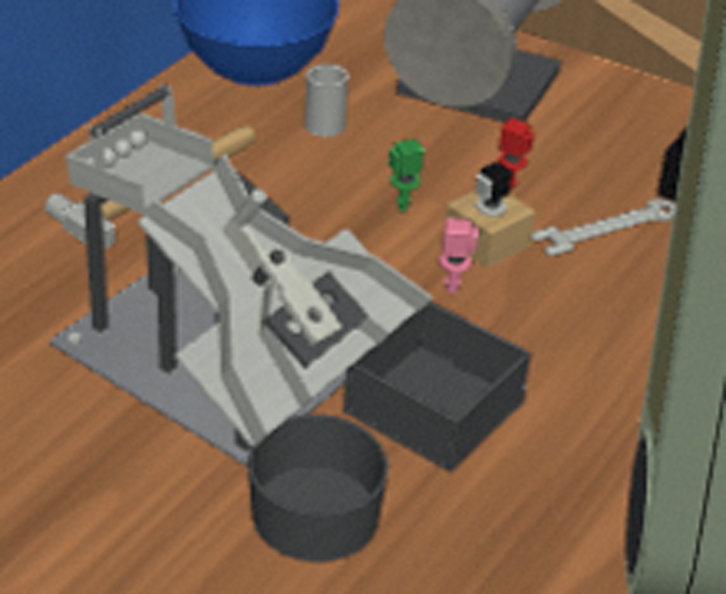

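View pics/top0.png

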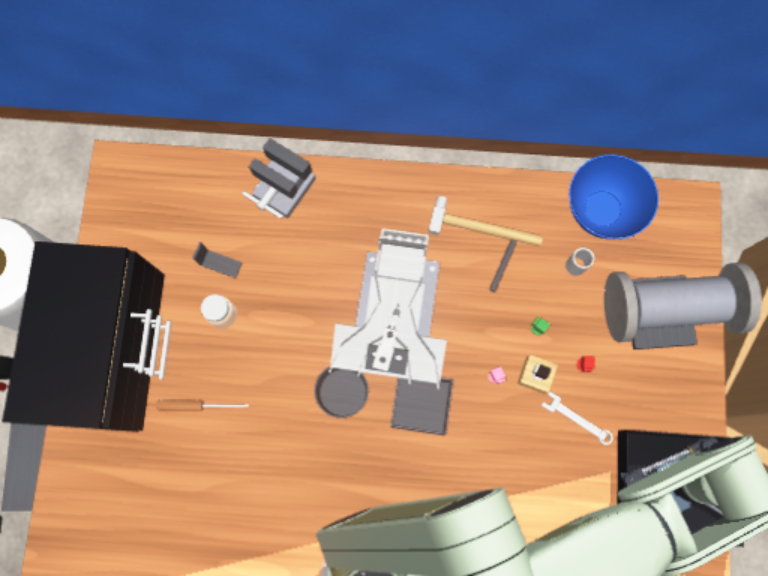

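```bash
cat > m.py <<'E'
from h import *
def ransac(P,n0,tol=3):
    b=None;rng=np.random.default_rng(0)
    for _ in range(800):
        q=P[rng.choice(len(P),3,False)]; n=np.cross(q[1]-q[0],q[2]-q[0]); n/=np.linalg.norm(n)+1e-9; n*=np.sign(n@n0)
        if n@n0<.97: continue
        i=abs((P-q[0])@n)<tol
        if b is None or i.sum()>b.sum(): b=i
    c=P[b].mean(0); n=np.linalg.svd(P[b]-c)[2][2]; n*=np.sign(n@n0); return c,n,b.sum()
n0=np.array([-.5,0,.866])
for c in('top','side'):
    Z=np.load(f'{c}C.npz'); C=Z['C'];p=Z['p']; A=C.reshape(-1,3); A=A[np.isfinite(A).all(1)]
    t=A[(A[:,0]>300)&(A[:,0]<800)&(abs(A[:,1])<400)&(abs(A[:,2])<12)]; print(c,'table z',np.median(t[:,2]).round(2))
    D=A[(A[:,0]>390)&(A[:,0]<620)&(abs(A[:,1])<140)&(A[:,2]>70)]
    ce,n,k=ransac(D,n0); print('deck',ce.round(1),n.round(3),k,'tilt',np.degrees(np.arccos(n[2])).round(2),'yaw',np.degrees(np.arctan2(-n[1],-n[0])).round(2))
    hgt=(A-ce)@n
    hh=(D-ce)@n
    B=A[(A[:,0]>640)&(A[:,0]<710)&(abs(A[:,1])<70)&(A[:,2]>238)]
    if len(B)>5:
        m=B.mean(0); v=np.linalg.svd(B-m)[2][0]; s=(B-m)@v; print('bar',len(B),m.round(1),v.round(3),'ends',s.min().round(1),s.max().round(1),'mid',(m+v*(s.min()+s.max())/2).round(1),'zmax',B[:,2].max().round(1),'yaw',(np.degrees(np.arctan2(v[1],v[0]))).round(1))
    T=D[abs(hh-39)<3]; print('tail',len(T),T.mean(0).round(1))
    Q=D[(hh>50)&(hh<80)&(D[:,0]<580)]; print('post',len(Q),Q.mean(0).round(1),'top',Q[hh[(hh>50)&(hh<80)&(D[:,0]<580)]>67].mean(0).round(1))
    S=A[(abs(A[:,0]-455)<70)&(abs(A[:,1]+312)<70)]
    W=S[abs(S[:,2]-45)<5]; r=cv2.minAreaRect(W[:,:2].astype(np.float32)); print('stand',len(W),np.round(r[0]),np.round(r[1]),round(r[2],1),'z',np.median(W[:,2]).round(1),'med',W.mean(0).round(1))
    H=S[S[:,2]>86]; print('pin top',len(H),H.mean(0).round(1),cv2.minAreaRect(H[:,:2].astype(np.float32)) if len(H)>3 else '')
Z=np.load('topC.npz')['p']; S=np.load('sideC.npz')['p']
a=cv2.resize(Z[232:267,340:375],(390,390),interpolation=cv2.INTER_CUBIC); b=cv2.resize(S[160:200,325:365],(390,390),interpolation=cv2.INTER_CUBIC)
cv2.imwrite('pics/pin.png',np.hstack([a,b]))
E
python3 m.py
```

```text
top table z -0.06
deck [514.8   5.1 124.1] [-0.497  0.033  0.867] 1641 tilt 29.89 yaw -3.75
bar 112 [672.   -7.9 247.7] [-0.089 -0.996  0.008] ends -47.6 47.6 mid [672.   -7.9 247.7] zmax 254.9 yaw -95.1
tail 173 [471.7  11.5 144. ]
post 28 [531.8  -4.  210.7] top [528.5  -3.6 216.5]
stand 237 [ 460. -324.] [64. 64.] 73.0 z 44.4 med [ 458.4 -321.9   44.4]
pin top 69 [ 460.1 -322.6   92.5] ((459.4753723144531, -321.7021484375), (30.800003051757812, 23.86852264404297), 79.81758117675781)
side table z 1.02
deck [505.6  19.7 121.7] [-0.504  0.044  0.862] 1537 tilt 30.41 yaw -5.02
bar 106 [666.6  -4.5 247.6] [-0.089 -0.996 -0.013] ends -49.3 49.9 mid [666.5  -4.7 247.6] zmax 254.0 yaw -95.1
tail 221 [469.6  15.  146. ]
post 32 [527.3   0.7 210.1] top [ 5.243e+02 -4.000e-01  2.162e+02]
stand 182 [ 455. -321.] [67. 68.] 74.3 z 45.4 med [ 451.4 -315.6   45.3]
pin top 53 [ 454.5 -318.8   91.5] ((454.2281799316406, -318.2970275878906), (36.371524810791016, 26.943439483642578), 88.41546630859375)
```

```bash
ls pics
```

```text
pin.png
side0.png
sideA.png
top0.png
topA.png
```

View pics/pin.png

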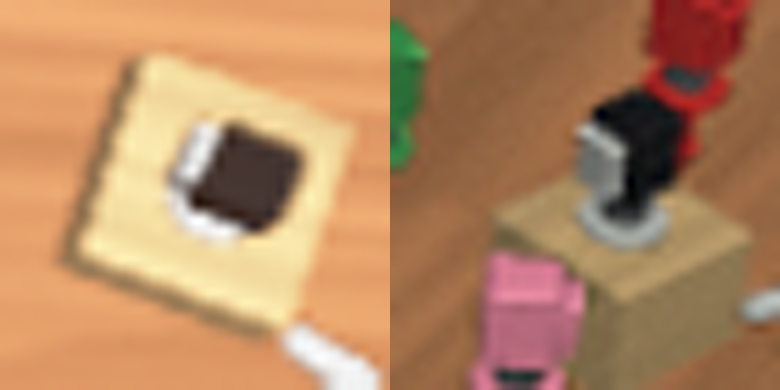

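The black-handled pin in the wooden stand (top px ≈ (361,248)) is the right one. The look-alikes are green (≈(360,217)), pink (≈(331,250)) and red (≈(391,242)), and all three stand outside the stand. The pin's steel button faces roughly world +y (heading ≈74°). The square bin is on the chute's right (−y), so the flap must go to −0.42, which moves the post towards +y. The tail is slightly to the left now.

{"api": "arm_command", "payload": {"motion": [{"offset": [0,0,-0.012],"spin": 0.185},{"offset": [0,0,-0.012],"spin": 0.185},{"offset": [0,0,-0.012],"spin": 0.185},{"offset": [0.023,-0.05,0],"spin": 0},{"offset": [0.023,-0.05,0],"spin": 0}], "jaw": 0, "newtons": 20}}

```text
time_s: 2.52
ee_pos: [315.0, -416.2, 264.0]
ee_rot: [180.0, -0.0, -5.0]
force: [-0.4, -0.3, -0.8]
gripper_width: 44.2
gripper_force: 0.0
```

```bash
cat >> h.py <<'E'
YAW=np.radians(-4.9); E_=np.array([np.cos(YAW),np.sin(YAW)]); F_=np.array([-np.sin(YAW),np.cos(YAW)])
P0=np.array([522.4,6.3])
def ch(w): d=np.array(w)[:2]-P0; return np.array([d@E_,d@F_]).round(1)
def tool(target,yaw=None):
    s=env.state(); r=R.from_euler('xyz',s['ee_rot'],degrees=True).as_matrix()
    return (r.T@(np.array(target)-s['ee_pos'])).round(1)
E
python3 - <<'E'
from h import *
print('post',ch(atz('top',(264.5,207.2),216)),'hole',ch(atz('top',(254.8,239.5),134)),'bolt',ch(atz('top',(260.1,222.7),165)))
print('side hole',ch(atz('side',(200+315/3.3,120+316/3.3),134)),'post',ch(atz('side',(200+258/3.3,120+197/3.3),216)))
for c,L in(('top',[((147,293),'TL'),((400,330),'TR'),((135,400),'BL'),((380,438),'BR'),((237,362),'holeL'),((292,369),'holeR'),((248,190),'lipL'),((348,197),'lipR')]),('side',[((297,325),'holeL'),((327,297),'holeR')])):
    C=np.load(f'{c}C.npz')['C']
    for q,nm in L:
        s,o=(3.4,(180,130)) if c=='top' else (3.3,(200,120))
        u=(q[0]/s+o[0],q[1]/s+o[1]); w=C[int(round(u[1])),int(round(u[0]))]; print(c,nm,ch(w),w[2].round(1))
s=env.state();print(s['time_s'],s['ee_pos'],s['ee_rot'],s['force'],tool([530.8,-36.5,264]))
E
```

```text
post [ 20. -10.] hole [-69.7   5.5] bolt [-20.   -3.2]
side hole [-75.1   7.1] post [ 1.8 -6.2]
top TL [  9.7 129.9] -2.6
top TR [  10.9 -128.7] 5.8
top BL [-101.3  119.5] 12.7
top BR [ -99.1 -124.1] 4.1
top holeL [-56.1  23.6] 93.1
top holeR [-58.1 -28.3] 97.5
top lipL [87.8 36. ] 177.1
top lipR [135.5 -55.1] 11.0
side holeL [-68.4  23.2] 132.1
side holeR [-51.7 -39.8] 113.7
2.525 [ 315.04967476 -416.23327194  263.96856021] [ 1.79993637e+02 -3.12913766e-02 -4.98347674e+00] [-0.36079756 -0.33647143 -0.75461878] [ 181.9 -397.     0. ]
```

{"api": "arm_command", "payload": {"motion": [{"offset": [0.023,-0.05,0],"spin": 0},{"offset": [0.023,-0.05,0],"spin": 0},{"offset": [0.023,-0.05,0],"spin": 0},{"offset": [0.023,-0.05,0],"spin": 0},{"offset": [0.023,-0.05,0],"spin": 0}]}}

```text
time_s: 3.15
ee_pos: [451.2, -176.1, 264.2]
ee_rot: [180.0, -0.0, -4.9]
force: [1.2, -0.8, -0.0]
gripper_width: 0.4
gripper_force: 0.0
```

{"api": "arm_command", "payload": {"motion": [{"offset": [0.023,-0.05,0],"spin": 0},{"offset": [0.022,-0.048,0],"spin": 0},{"offset": [0.022,-0.048,0],"spin": 0},{"offset": [0,0,0.028],"spin": 0},{"offset": [0,0,0.027],"spin": 0}]}}

```text
time_s: 3.78
ee_pos: [530.1, -37.0, 208.3]
ee_rot: [180.0, -0.0, -4.8]
force: [0.3, -0.4, -0.5]
gripper_width: 0.4
gripper_force: 0.0
```

```bash
sed -i 's/^P0=.*/P0=np.array([522.25,4.5])/' h.py; python3 - <<'E'
from h import *
s=env.state();print(s['time_s'],s['ee_pos'],s['ee_rot'],s['force'],ch(s['ee_pos']))
a=[]
for c in('top','side'):
    p,d=env.grab_frame(c); q=proj(c,[527,-5,190]); u,v=int(q[0]),int(q[1]); a.append(cv2.resize(p[v-45:v+45,u-45:u+45],(390,390),interpolation=cv2.INTER_CUBIC))
cv2.imwrite('pics/push.png',np.hstack(a))
E
```

```text
3.775 [530.09773754 -37.00808028 208.34631328] [ 1.79990460e+02 -4.17275955e-02 -4.77764935e+00] [ 0.29108497 -0.43393041 -0.4864469 ] [ 11.4 -40.7]
```

View pics/push.png

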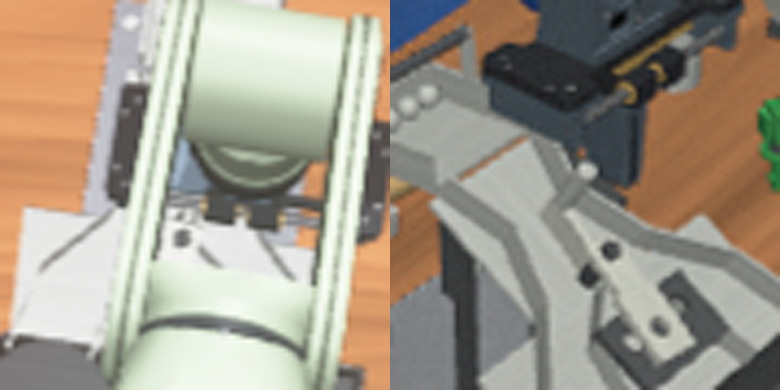

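The side view shows the post at about (585,175) in the crop, with the closed fingers behind it on the −y side, clear of the walls. I'll push towards +y.

{"api": "arm_command", "payload": {"motion": [{"offset": [0,-0.009,0],"spin": 0},{"offset": [0,-0.008,0],"spin": 0},{"offset": [0,-0.008,0],"spin": 0},{"offset": [0,-0.007,0],"spin": 0},{"offset": [0,0,0],"spin": 0}]}}

```text
time_s: 4.5
ee_pos: [532.2, -5.2, 209.1]
ee_rot: [-180.0, 0.0, -4.9]
force: [0.1, -0.3, -1.0]
gripper_width: 0.5
gripper_force: 0.2
```

{"api": "arm_command", "payload": {"motion": [{"offset": [0,-0.003,0],"spin": 0},{"offset": [0,-0.003,0],"spin": 0},{"offset": [0,-0.001,0],"spin": 0},{"offset": [0,0,0],"spin": 0}]}}

```text
time_s: 5.0
ee_pos: [532.2, 1.0, 208.5]
ee_rot: [180.0, 0.1, -4.9]
force: [-2.2, -1.9, 1.3]
gripper_width: 0.5
gripper_force: 1.3
```

{"api": "arm_command", "payload": {"motion": [{"offset": [0,-0.001,0],"spin": 0},{"offset": [0,-0.001,0],"spin": 0},{"offset": [0,0,0],"spin": 0}]}}

```text
time_s: 5.38
ee_pos: [533.0, 2.9, 208.6]
ee_rot: [180.0, 0.0, -4.9]
force: [-2.0, -2.8, -0.3]
gripper_width: 0.7
gripper_force: 1.6
```

{"api": "arm_command", "payload": {"motion": [{"offset": [0,-0.001,0],"spin": 0},{"offset": [0,-0.001,0],"spin": 0},{"offset": [0,0,0],"spin": 0}]}}

```text
time_s: 5.75
ee_pos: [533.3, 4.6, 208.8]
ee_rot: [179.9, 0.0, -4.9]
force: [-1.7, -4.3, -1.4]
gripper_width: 0.3
gripper_force: 2.3
```

{"api": "arm_command", "payload": {"motion": [{"offset": [0,-0.001,0],"spin": 0},{"offset": [0,-0.001,0],"spin": 0},{"offset": [0,0,0],"spin": 0}]}}

```text
time_s: 6.12
ee_pos: [533.3, 4.8, 208.8]
ee_rot: [179.7, 0.0, -4.8]
force: [-3.3, -9.5, -2.7]
gripper_width: 0.5
gripper_force: 4.8
```

{"api": "arm_command", "payload": {"motion": [{"offset": [0,-0.001,0],"spin": 0},{"offset": [0,-0.001,0],"spin": 0},{"offset": [0,0,0],"spin": 0}]}}

```text
time_s: 6.5
ee_pos: [533.3, 5.0, 208.8]
ee_rot: [179.5, 0.0, -4.8]
force: [-3.7, -14.4, -1.2]
gripper_width: 0.4
gripper_force: 7.4
```

{"api": "arm_command", "payload": {"motion": [{"offset": [0,0.025,0],"spin": 0},{"offset": [0,0,-0.04],"spin": 0},{"offset": [0,0,-0.02],"spin": 0},{"offset": [-0.008,0.051,0],"spin": 0.1},{"offset": [-0.013,0.051,0],"spin": 0.095}], "jaw": 0.06}}

```text
time_s: 7.12
ee_pos: [498.9, -114.0, 269.9]
ee_rot: [-179.9, -0.3, -16.1]
force: [0.2, -1.0, 1.1]
gripper_width: 47.6
gripper_force: 0.0
```

{"api": "arm_command", "payload": {"motion": [{"offset": [-0.018,0.049,0],"spin": 0},{"offset": [-0.018,0.049,0],"spin": 0},{"offset": [-0.018,0.049,0],"spin": 0},{"offset": [-0.018,0.049,0.0],"spin": 0},{"offset": [0,0,0.04],"spin": 0}]}}

```text
time_s: 7.75
ee_pos: [375.5, -286.2, 231.9]
ee_rot: [179.8, -0.7, -16.4]
force: [0.5, 0.6, -0.6]
gripper_width: 60.0
gripper_force: 0.0
```

```bash
python3 - <<'E'
from h import *
P0[:]=[522.4,6.4]
s=env.state();print(s['time_s'],s['ee_pos'],s['ee_rot'],tool([457.5,-321.5,160]))
a=[]
for c in('top','side'):
    p,d=env.grab_frame(c); np.savez(f'{c}1.npz',p=p,C=cloud(c,d))
    for P in ([480,0,150],):
        q=proj(c,P); u,v=int(q[0]),int(q[1]); a.append(cv2.resize(p[v-32:v+32,u-32:u+32],(390,390),interpolation=cv2.INTER_CUBIC)); print(c,u-32,v-32,'scale',390/64)
    for t,z in(('flap_post',None),('flap_hole',133.8)):
        for k in env.pinpoint(c,t)[:2]: print(t,k['score'],k['location'],ch(atz(c,k['location'],z or 130+22+47.6)))
    # model prediction pixels
    for nm,l in(('hole',(-60*.913*.866-19.5,-24.5,133.8)),('post top',(48*.913*.866-36,19.6,130+21.9+62.4))):
        w=P0+l[0]*E_+l[1]*F_; print(nm,np.append(w,l[2]).round(1),'px',np.round(proj(c,[*w,l[2]]),1))
cv2.imwrite('pics/flap.png',np.hstack(a))
E
```

```text
7.75 [ 375.46031394 -286.20154505  231.85334944] [179.81939784  -0.67554937 -16.36769417] [87.8 10.5 72.9]
top 229 198 scale 6.09375
flap_post 0.73 [256.5, 208.9] [14.2 13.1]
flap_hole 0.61 [267.3, 240.0] [-65.2 -33.1]
flap_hole 0.38 [357.3, 252.3] [ -59.3 -313. ]
hole [453.6 -12.3 133.8] px [264.5 240.1]
post top [526.   25.8 214.3] px [253.7 211.7]
side 258 171 scale 6.09375
flap_post 0.56 [273.3, 185.5] [8.5 6.9]
flap_hole 0.6 [304.2, 208.2] [-72.6 -36.4]
hole [453.6 -12.3 133.8] px [300.1 209.3]
post top [526.   25.8 214.3] px [272.1 184.2]
```

View pics/flap.png

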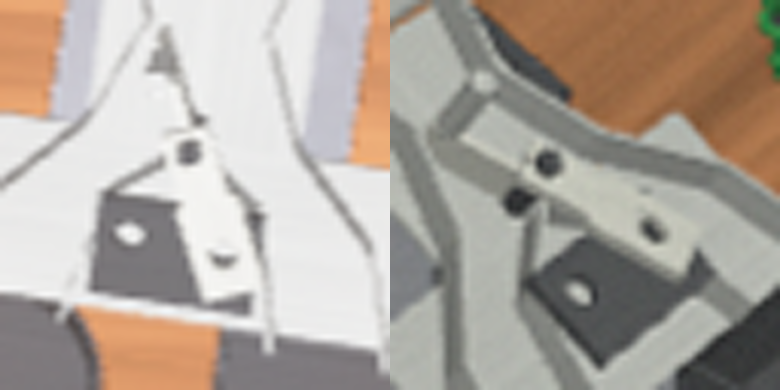

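The flap rests at the −0.42 stop: tail hole at top px ≈ (265,240), over the right plate hole, and the left plate hole is uncovered. Next I go to the pin.

{"api": "arm_command", "payload": {"motion": [{"offset": [0.044,0.005,0.02],"spin": 0},{"offset": [0.044,0.005,0.02],"spin": 0},{"offset": [0,0,0.03],"spin": 0},{"offset": [0,0,0.03],"spin": 0},{"offset": [0,0,0.02],"spin": 0}]}}

```text
time_s: 8.68
ee_pos: [457.0, -315.9, 108.9]
ee_rot: [180.0, -0.1, -16.0]
force: [1.1, 0.3, 0.0]
gripper_width: 60.1
gripper_force: 0.0
```

```bash
python3 - <<'E'
from h import *
s=env.state();print(s['time_s'],s['ee_pos'],s['ee_rot'],tool([457.5,-321.5,72]))
p,d=env.grab_frame('side'); q=proj('side',[457,-321,90]); u,v=int(q[0]),int(q[1]); a=cv2.resize(p[v-32:v+32,u-40:u+40],(750,600),interpolation=cv2.INTER_CUBIC)
cv2.imwrite('pics/pre.png',a)
E
```

```text
8.675 [ 456.96667557 -315.86851239  108.87702555] [ 1.79990647e+02 -9.04896501e-02 -1.59669798e+01] [ 2.   5.3 36.9]
```

View pics/pre.png

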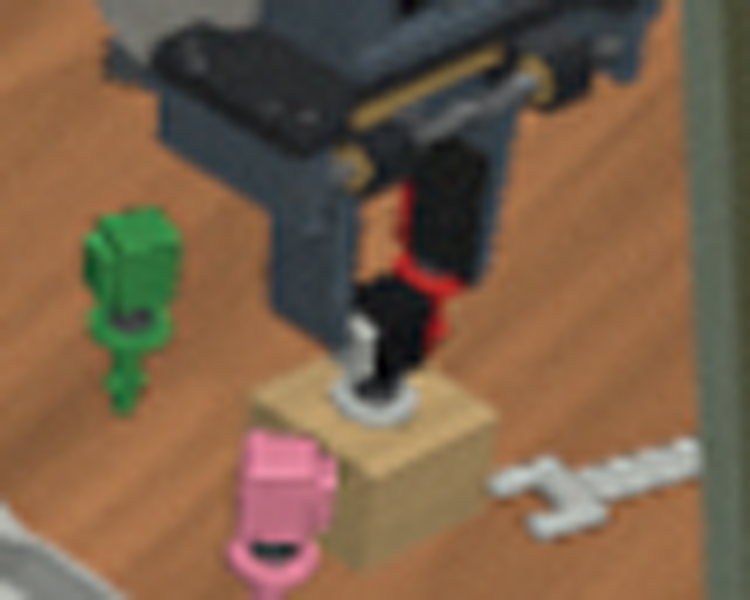

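The fingers straddle the black-handled pin, with the button on the left finger's side. I'll lower and close.

{"api": "arm_command", "payload": {"motion": [{"offset": [0.001,0.003,0.018],"spin": 0},{"offset": [0.001,0.002,0.017],"spin": 0},{"offset": [0,0,0],"spin": 0}]}}

```text
time_s: 9.1
ee_pos: [456.1, -321.2, 73.4]
ee_rot: [-180.0, 0.1, -16.0]
force: [0.4, 0.6, -0.6]
gripper_width: 60.0
gripper_force: 0.0
```

{"api": "arm_command", "payload": {"motion": [{"offset": [0,0,0],"spin": 0},{"offset": [0,0,0],"spin": 0},{"offset": [0,0,0],"spin": 0},{"offset": [0,0,0],"spin": 0},{"offset": [0,0,0],"spin": 0}], "jaw": 0.015, "newtons": 25}}

```text
time_s: 9.72
ee_pos: [456.5, -322.3, 74.7]
ee_rot: [179.9, -0.1, -16.1]
force: [-0.1, -1.4, 6.0]
gripper_width: 27.6
gripper_force: 25.0
```

{"api": "arm_command", "payload": {"motion": [{"offset": [0,0,-0.008],"spin": 0},{"offset": [0,0,-0.008],"spin": 0},{"offset": [-0.006,0,0],"spin": 0},{"offset": [-0.006,0,0],"spin": 0},{"offset": [0,0,0],"spin": 0}], "newtons": 16}}

```text
time_s: 10.35
ee_pos: [445.1, -318.7, 90.5]
ee_rot: [180.0, -0.2, -16.1]
force: [2.5, -1.3, 0.3]
gripper_width: 27.6
gripper_force: 16.0
```

{"api": "arm_command", "payload": {"motion": [{"offset": [-0.006,0,0],"spin": 0},{"offset": [-0.005,0,0],"spin": 0},{"offset": [-0.005,0,0],"spin": 0},{"offset": [-0.005,0,0],"spin": 0},{"offset": [0,0,0],"spin": 0}]}}

```text
time_s: 10.98
ee_pos: [423.4, -312.4, 90.0]
ee_rot: [180.0, 0.1, -16.1]
force: [1.6, -3.6, -0.2]
gripper_width: 27.4
gripper_force: 16.0
```

```bash
python3 - <<'E'
from h import *
s=env.state();print(s['time_s'],s['ee_pos'],s['ee_rot'],s['force'],s['gripper_width'])
p,d=env.grab_frame('side'); q=proj('side',s['ee_pos']); u,v=int(q[0]),int(q[1]); a=cv2.resize(p[v-24:v+40,u-40:u+40],(750,600),interpolation=cv2.INTER_CUBIC)
cv2.imwrite('pics/tilt.png',a); print(u,v,q)
E
```

```text
10.975 [ 423.41291914 -312.38178834   90.02911331] [ 1.79990346e+02  7.55055579e-02 -1.60570962e+01] [ 1.61503558 -3.64436323 -0.16641758] 27.410716154473977
357 176 (np.float64(357.18518686589505), np.float64(176.92976524391173))
```

View pics/tilt.png

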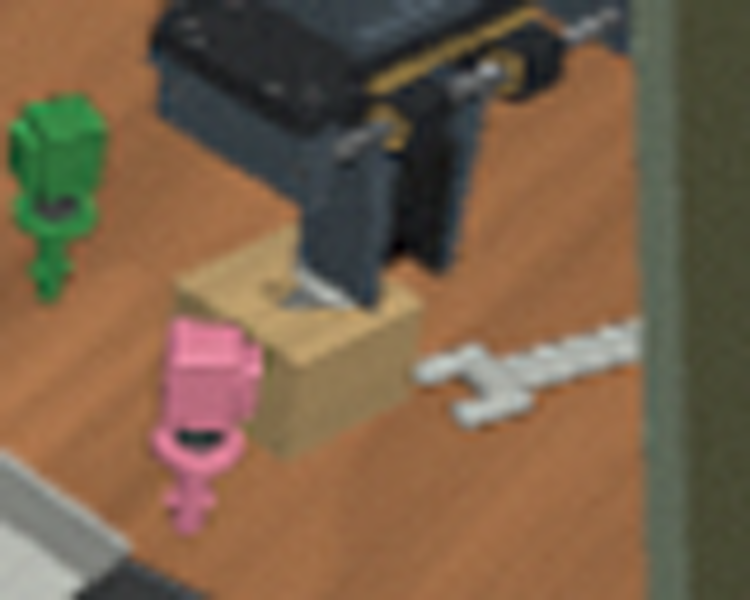

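The pin has pivoted in the grip. Its flange is seen tilted about 30°, with the tip still in the stand hole. I'll lift it straight out and carry it over.

{"api": "arm_command", "payload": {"motion": [{"offset": [0,0,-0.03],"spin": 0},{"offset": [0,0,-0.045],"spin": 0},{"offset": [0,0,-0.045],"spin": 0},{"offset": [0,0,0],"spin": -0.1},{"offset": [0,0,0],"spin": -0.095}], "newtons": 25}}

```text
time_s: 11.65
ee_pos: [422.5, -311.0, 209.7]
ee_rot: [-179.8, 0.2, -4.7]
force: [0.4, 0.5, -1.6]
gripper_width: 27.3
gripper_force: 25.0
```

{"api": "arm_command", "payload": {"motion": [{"offset": [-0.006,-0.045,0],"spin": 0},{"offset": [-0.006,-0.045,0],"spin": 0},{"offset": [-0.006,-0.045,0],"spin": 0},{"offset": [-0.006,-0.045,0],"spin": 0},{"offset": [-0.006,-0.045,0],"spin": 0}]}}

```text
time_s: 12.28
ee_pos: [410.9, -83.7, 209.0]
ee_rot: [-179.9, 0.3, -4.9]
force: [1.4, 0.1, -1.3]
gripper_width: 27.1
gripper_force: 25.0
```

```bash
python3 - <<'E'
from h import *
s=env.state();print(s['time_s'],s['ee_pos'],s['ee_rot'],s['force'],s['gripper_width'],tool([408.7,-9.7,207]))
E
```

```text
12.275 [410.85472839 -83.70711848 209.04778731] [-179.94334596    0.3447238    -4.88917252] [ 1.36554151  0.09777366 -1.26307423] 27.105821373105485 [ -8.4 -73.6   2.2]
```

{"api": "arm_command", "payload": {"motion": [{"offset": [-0.004,-0.037,0],"spin": 0},{"offset": [-0.004,-0.037,0.001],"spin": 0},{"offset": [0,0,0],"spin": 0},{"offset": [0,0,0],"spin": 0}]}}

```text
time_s: 12.78
ee_pos: [410.6, -11.5, 208.4]
ee_rot: [180.0, 0.2, -4.8]
force: [-0.7, 0.5, -1.1]
gripper_width: 27.6
gripper_force: 25.0
```

```bash
python3 - <<'E'
from h import *
P0[:]=[522.3,5.3]
s=env.state();T=s['ee_pos'];print(s['time_s'],T,s['ee_rot'],s['force'],s['gripper_width'])
n=np.array([-.5*E_[0],-.5*E_[1],.866]); hole=np.array([453.55,-13.4,133.8])
c='side'; p,d=env.grab_frame(c); C=cloud(c,d); np.savez('side2.npz',p=p,C=C)
D=C-T; X=D[...,:2]@E_; Y=D[...,:2]@F_; Z=D[...,2]
m=(X>-20)&(X<70)&(abs(Y)<20)&(Z<-14)&(Z>-75)
o=np.stack([X[m],Y[m],Z[m]],1); print(len(o))
o=o[np.argsort(-o[:,2])]
for k in range(0,len(o),max(1,len(o)//40)): print(o[k].round(1).tolist(),end=' ')
print()
G=T+[0,0,5]; tip=G-n*70.7; 
for nm,w in(('grasp',G),('flange',G-34.7*n),('tip',tip),('hole',hole)): print(nm,np.round(w,1),np.round(proj(c,w),1))
q=proj(c,tip); u,v=int(q[0]),int(q[1]); cv2.imwrite('pics/ins.png',cv2.resize(p[v-30:v+30,u-38:u+42],(800,600),interpolation=cv2.INTER_CUBIC)); print(u-38,v-30)
E
```

```text
12.775 [410.62869057 -11.53454733 208.41527854] [179.96177164   0.18006359  -4.84589844] [-0.66435349  0.49732684 -1.09287156] 27.56717994828117
145
[24.5, 12.7, -14.6] [-13.8, 17.4, -16.5] [16.9, 17.6, -18.4] [12.5, 14.0, -21.7] [10.8, 16.2, -23.1] [13.5, 7.9, -25.9] [15.6, 14.1, -26.9] [12.3, 13.8, -28.8] [29.2, 5.0, -35.8] [29.4, 4.5, -39.7] [23.0, 3.6, -40.5] [35.2, 5.8, -45.6] [26.8, 7.4, -47.4] [66.9, 6.9, -50.6] [65.4, 4.1, -51.5] [32.8, 8.3, -53.7] [68.1, 18.9, -55.1] [67.6, 10.3, -56.2] [64.8, -0.0, -57.3] [66.9, 6.6, -58.1] [60.9, 0.2, -58.8] [65.1, 8.7, -59.6] [63.2, 6.5, -59.9] [56.9, 0.5, -60.2] [57.4, 18.2, -60.8] [61.7, 8.2, -61.7] [53.5, -0.0, -62.4] [54.6, -6.0, -62.8] [60.7, 4.8, -63.2] [53.2, -9.0, -63.9] [50.7, 12.6, -64.3] [53.0, 14.2, -64.6] [57.9, 17.2, -65.4] [48.9, -3.7, -65.8] [53.0, 5.0, -66.4] [47.5, -6.7, -66.9] [46.3, 4.1, -67.1] [35.6, 17.6, -67.8] [50.2, 17.6, -68.4] [39.8, 12.2, -69.7] [33.0, -7.0, -70.5] [47.2, 16.5, -71.1] [48.2, -7.8, -71.6] [46.4, 8.3, -72.0] [40.1, 7.0, -73.1] [32.0, 17.2, -73.5] [23.7, 9.3, -73.8] [31.7, 3.7, -74.3] [36.9, -17.0, -74.9] 
grasp [410.6 -11.5 213.4] [314.3 192.8]
flange [427.9 -13.  183.4] [308.6 198.9]
tip [445.8 -14.6 152.2] [303.1 204.9]
hole [453.6 -13.4 133.8] [300.3 209.1]
265 174
```

View pics/ins.png

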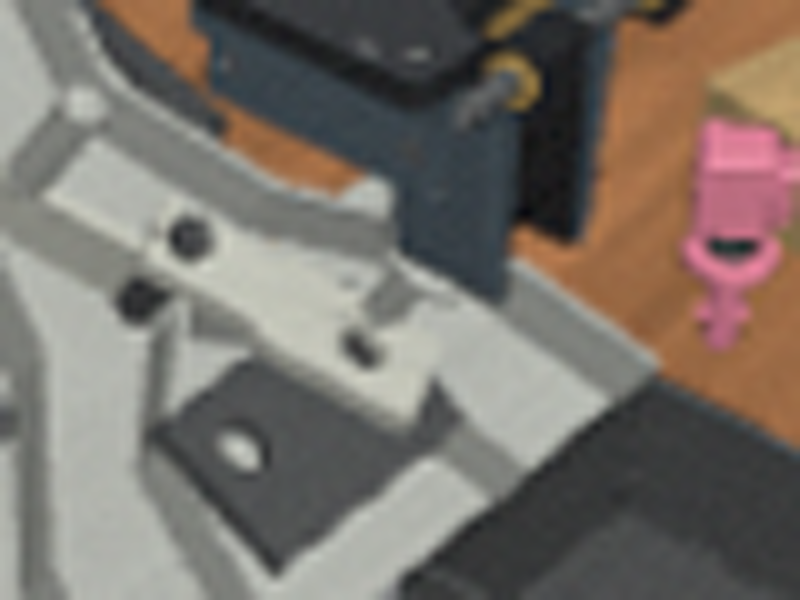

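The picture shows the shank (≈(302.5,205)) pointing at the tail hole (≈(300.8,208.6)). I'll check the tilt numerically.

```bash
python3 - <<'E'
from h import *
from scipy.optimize import least_squares
c='side'; z=np.load('side2.npz'); C=z['C'];p=z['p'];s=env.state();T=s['ee_pos']
D=C-T; X=D[...,:2]@E_; Y=D[...,:2]@F_; Z=D[...,2]
m=(X>15)&(X<50)&(abs(Y)<14)&(Z<-28)&(Z>-60)
v,u=np.nonzero(m); o=np.stack([X[m],Y[m],Z[m]],1)
for a,b,k in zip(u,v,o): print(a,b,k.round(1).tolist(),p[b,a].tolist())
for th in(20,25,30,35):
    n=np.array([*(-np.sin(np.radians(th))*E_),np.cos(np.radians(th))]); G=T+[0,0,5]
    print(th,[np.round(proj(c,G-k*n),1).tolist() for k in(40,50,60,70.7)])
g=cv2.cvtColor(p,cv2.COLOR_BGR2GRAY); print(g[197:213,292:312])
E
```

```text
304 201 [28.9, 5.3, -35.9] [110, 114, 112]
303 202 [31.6, 6.0, -40.5] [114, 120, 117]
304 202 [29.0, 4.8, -39.8] [114, 119, 118]
305 202 [23.0, 8.4, -34.6] [124, 127, 126]
302 203 [34.8, 6.2, -45.7] [110, 115, 112]
303 203 [32.2, 5.0, -45.0] [114, 118, 115]
304 203 [25.4, 9.6, -38.7] [117, 121, 119]
305 203 [22.1, 9.4, -37.1] [114, 118, 116]
306 203 [22.6, 3.9, -40.6] [114, 119, 117]
302 204 [34.7, 6.1, -49.2] [114, 117, 116]
303 204 [30.5, 7.0, -46.5] [118, 123, 121]
304 204 [28.6, 4.8, -46.8] [110, 116, 113]
305 204 [21.6, 9.8, -40.1] [110, 116, 114]
306 204 [22.1, 4.4, -43.7] [146, 152, 148]
302 205 [33.5, 7.4, -51.5] [119, 125, 121]
303 205 [30.9, 6.2, -50.8] [114, 117, 116]
304 205 [26.4, 7.7, -47.6] [112, 118, 117]
305 205 [25.7, 3.9, -49.4] [133, 137, 136]
302 206 [32.5, 8.6, -53.8] [134, 141, 139]
303 206 [31.6, 5.0, -55.5] [138, 145, 143]
304 206 [28.6, 4.3, -54.4] [155, 164, 162]
20 [[309.5, 201.4], [308.4, 203.5], [307.2, 205.6], [306.1, 207.9]]
25 [[308.6, 200.6], [307.3, 202.5], [305.9, 204.4], [304.5, 206.4]]
30 [[307.8, 199.7], [306.2, 201.4], [304.7, 203.0], [303.0, 2
[... 735 characters left out ...]
 163 158
  158 184]
 [194 196 195 196 191 187 181 173 183 154 123 116 117 136 178 182 181 183
  184 183]
 [197 194 192 190 193 193 189 170 153 156 140 144 162 175 188 180 182 182
  181 182]
 [195 196 194 193 195 195 179 123 101 131 166 196 198 196 191 190 187 181
  181 179]
 [168 191 194 195 197 193 177 107  59  99 141 169 192 192 193 192 190 182
  178 178]
 [136 154 178 191 195 198 185 139  82  63 102 149 190 192 194 194 191 179
  176 175]
 [110 127 135 153 178 192 196 191 151  91 118 167 190 189 189 190 180 177
  178 176]
 [ 82  95 120 129 133 153 179 194 195 191 190 198 195 195 194 177 153 176
  181 180]
 [ 82  80  83  98 118 129 138 167 189 198 196 195 196 195 196 160 100 156
  180 182]]
```

{"api": "arm_command", "payload": {"motion": [{"offset": [0.002,0,0.005],"spin": 0},{"offset": [0.002,0,0.005],"spin": 0},{"offset": [0.002,0,0.0047],"spin": 0},{"offset": [0,0,0],"spin": 0},{"offset": [0,0,0],"spin": 0}]}}

```text
time_s: 13.45
ee_pos: [417.8, -11.9, 194.2]
ee_rot: [180.0, 0.0, -4.9]
force: [-0.6, -0.3, -1.4]
gripper_width: 27.1
gripper_force: 25.0
```

```bash
cat > tip.py <<'E'
from h import *
s=env.state();T=s['ee_pos']; n=np.array([-.5*E_[0],-.5*E_[1],.866]); tip=T+[0,0,5]-70.7*n; h=np.array([454,-15,133.8])
d=tip-h; print(s['time_s'],T.round(1),s['ee_rot'].round(2),s['force'].round(1),s['torque'].round(2),round(s['gripper_width'],1),'tip-hole along u,y,n',np.round([d[:2]@E_*.866+d[2]*.5,d[:2]@F_,d@n],1))
E
python3 tip.py; python3 - <<'E'
from h import *
p,d=env.grab_frame('side'); g=cv2.cvtColor(p,cv2.COLOR_BGR2GRAY); print(g[199:214,292:312])
E
```

```text
13.45 [417.8 -11.9 194.2] [ 1.7999e+02  2.0000e-02 -4.8900e+00] [-0.6 -0.3 -1.4] [ 0.01  0.12 -0.01] 27.1 tip-hole along u,y,n [ 1.2 -0.   4.1]
[[185 182 185 180 172 164 158 137 124 104  83  62  59  59  60  63  61  61
   60  59]
 [193 193 192 184 180 178 179 182 166 110  85  57  64  62  63  62  62  63
   61  61]
 [193 194 194 192 194 186 178 175 160 126 102  55  60  58  64  60  62  62
   64  61]
 [194 191 193 192 194 195 183 158 142 133 104  72  61  57  62  61  62  63
   62  64]
 [193 189 191 192 193 192 196 195 178 127 149 142 101  74  61  60  62  61
   58  60]
 [193 193 191 190 192 192 189 191 174 128 133 172 178 145  99  76  63  60
   61  58]
 [193 194 195 192 191 189 182 156 126 113 121 131 157 180 175 139  90  72
   60  56]
 [196 193 194 192 192 194 181 142 112 121 120 113 124 144 151 163 160 133
  100  74]
 [193 198 195 194 194 197 176 121 119 121 113 125 171 191 175 171 175 189
  180 143]
 [167 191 193 197 195 194 182 131 115 109 108 152 195 194 194 195 191 184
  182 180]
 [133 154 176 190 195 197 185 140  95  73 100 152 191 190 191 193 187 180
  176 176]
 [111 127 134 155 179 191 194 193 152  92 120 165 192 190 191 187 181 178
  178 177]
 [ 81  93 119 128 132 153 180 194 199 190 189 197 195 193 192 177 150 176
  178 180]
 [ 82  78  83  97 119 129 140 166 191 195 198 197 192 194 194 161 102 154
  180 181]
 [ 86  83  79  82  85  98 121 130 146 177 191 193 194 196 186 135  71 107
  162 185]]
```

{"api": "arm_command", "payload": {"motion": [{"offset": [0.0006,0,0.0017],"spin": 0},{"offset": [0.0009,0,0.0017],"spin": 0},{"offset": [0.001,0,0.0017],"spin": 0},{"offset": [0,0,0],"spin": 0},{"offset": [0,0,0],"spin": 0}]}}

```text
time_s: 14.12
ee_pos: [419.7, -12.2, 188.7]
ee_rot: [180.0, 0.1, -4.9]
force: [-2.6, -1.7, -2.5]
gripper_width: 27.3
gripper_force: 25.0
```

```bash
python3 tip.py
```

```text
14.125 [419.7 -12.2 188.7] [ 1.7997e+02  1.0000e-01 -4.8800e+00] [-2.6 -1.7 -2.5] [-0.39  0.86 -0.1 ] 27.3 tip-hole along u,y,n [ 0.2 -0.2 -1.6]
```

{"api": "arm_command", "payload": {"motion": [{"offset": [0.0005,0.0005,0.0017],"spin": 0},{"offset": [0.0005,0.0003,0.0017],"spin": 0},{"offset": [0,0,0],"spin": 0},{"offset": [0,0,0],"spin": 0}]}}

```text
time_s: 14.62
ee_pos: [421.4, -12.9, 185.6]
ee_rot: [-180.0, -0.0, -4.9]
force: [-2.8, -1.7, -2.7]
gripper_width: 27.1
gripper_force: 25.0
```

```bash
python3 tip.py
```

```text
14.625 [421.4 -12.9 185.6] [-179.99   -0.     -4.88] [-2.8 -1.7 -2.7] [-0.08  0.68 -0.02] 27.1 tip-hole along u,y,n [ 0.1 -0.7 -5.1]
```

{"api": "arm_command", "payload": {"motion": [{"offset": [0.0007,0.0003,0.0017],"spin": 0},{"offset": [0.0008,0,0.0017],"spin": 0},{"offset": [0.001,0,0.0017],"spin": 0},{"offset": [0,0,0],"spin": 0},{"offset": [0,0,0],"spin": 0}]}}

```text
time_s: 15.25
ee_pos: [424.1, -13.4, 180.5]
ee_rot: [-180.0, -0.0, -4.9]
force: [-0.8, -0.0, -3.4]
gripper_width: 27.2
gripper_force: 25.0
```

```bash
python3 tip.py
```

```text
15.25 [424.1 -13.4 180.5] [-1.80e+02 -4.00e-02 -4.88e+00] [-0.8 -0.  -3.4] [ 0.03  0.45 -0.  ] 27.2 tip-hole along u,y,n [ -0.1  -1.  -10.9]
```

{"api": "arm_command", "payload": {"motion": [{"offset": [0.001,0,0.0017],"spin": 0},{"offset": [0.001,0,0.0017],"spin": 0},{"offset": [0.001,0,0.0017],"spin": 0},{"offset": [0.001,0,0.0017],"spin": 0},{"offset": [0,0,0],"spin": 0}]}}

```text
time_s: 15.88
ee_pos: [427.9, -13.8, 173.6]
ee_rot: [180.0, -0.0, -4.9]
force: [-2.0, 0.1, -3.3]
gripper_width: 27.5
gripper_force: 25.0
```

```bash
python3 tip.py
```

```text
15.875 [427.9 -13.8 173.6] [ 1.7999e+02 -1.0000e-02 -4.8800e+00] [-2.   0.1 -3.3] [0.05 0.42 0.02] 27.5 tip-hole along u,y,n [ -0.2  -1.1 -18.8]
```

{"api": "arm_command", "payload": {"motion": [{"offset": [0.001,0,0.0017],"spin": 0},{"offset": [0.001,0,0.0017],"spin": 0},{"offset": [0.001,0,0.0017],"spin": 0},{"offset": [0.001,0,0.0017],"spin": 0},{"offset": [0,0,0],"spin": 0}], "newtons": 30}}

```text
time_s: 16.5
ee_pos: [431.8, -14.2, 166.8]
ee_rot: [180.0, 0.0, -4.9]
force: [-2.3, 0.1, -3.0]
gripper_width: 27.0
gripper_force: 30.0
```

{"api": "arm_command", "payload": {"motion": [{"offset": [0.001,0,0.0017],"spin": 0},{"offset": [0.001,0,0.0017],"spin": 0},{"offset": [0.001,0,0.0017],"spin": 0},{"offset": [0,0,0],"spin": 0}]}}

```text
time_s: 17.0
ee_pos: [433.7, -14.4, 163.3]
ee_rot: [180.0, 0.1, -4.9]
force: [-9.5, 0.3, 11.9]
gripper_width: 27.4
gripper_force: 30.0
```

```bash
python3 tip.py
```

```text
17.0 [433.7 -14.4 163.3] [ 1.7998e+02  1.0000e-01 -4.8700e+00] [-9.5  0.3 11.9] [ 0.03  1.6  -0.01] 27.4 tip-hole along u,y,n [ -0.3  -1.1 -30.7]
```

{"api": "arm_command", "payload": {"motion": [{"offset": [0.0005,0,0.0009],"spin": 0},{"offset": [0.0005,0,0.0009],"spin": 0},{"offset": [0,0,0],"spin": 0}], "newtons": 40}}

```text
time_s: 17.38
ee_pos: [433.8, -14.5, 163.2]
ee_rot: [180.0, 0.2, -4.9]
force: [-15.6, -1.1, 26.3]
gripper_width: 27.3
gripper_force: 40.0
```

```bash
python3 tip.py; python3 - <<'E'
from h import *
p,d=env.grab_frame('side'); T=env.state()['ee_pos']; C=cloud('side',d); n=np.array([-.5*E_[0],-.5*E_[1],.866]); h=np.array([454,-15,133.8])
q=proj('side',h); u,v=int(round(q[0])),int(round(q[1])); print(q)
g=cv2.cvtColor(p,cv2.COLOR_BGR2GRAY); print(u-12,v-9); print(g[v-9:v+8,u-12:u+12]); print('height along n over hole'); print(np.round((C-h)@n).astype(int)[v-9:v+8,u-12:u+12])
np.savez('side3.npz',p=p,C=C)
E
```

```text
17.375 [433.8 -14.5 163.2] [ 1.7998e+02  1.6000e-01 -4.8700e+00] [-15.6  -1.1  26.3] [0.16 2.52 0.05] 27.3 tip-hole along u,y,n [ -0.3  -1.2 -30.8]
(np.float64(300.5033069598621), np.float64(208.80216319470424))
289 200
[[200 194 160 115  86  64  63  65  65  64  64  67  62  63  63  62  59  61
   66  56  32  22  25  29]
 [194 198 202 194 159 116  87  64  65  64  64  67  62  60  62  63  62  62
   69  55  35  24  30  25]
 [193 191 195 195 197 192 158 113  75  61  68  69  62  60  62  62  63  59
   68  54  30  29  26  25]
 [194 192 193 190 191 194 198 184 111  59  67  71  72  61  61  66  59  60
   69  52  19  18  18  27]
 [194 194 194 193 195 196 193 171 103  59  62  64  59  62  61  61  61  59
   65  55  15  17  19  29]
 [170 192 196 193 195 195 187 149  87  58  63  60  62  64  63  62  60  61
   64  57  66  82  39  22]
 [137 164 196 195 194 197 186 149  94  56  64  60  62  64  65  61  61  62
   59  87 158 174 119  79]
 [122 141 180 196 197 197 180 131 100  52  61  62  64  62  63  65  61  61
   58 123 192 187 189 171]
 [135 125 141 171 192 194 186 162 141  88  69  55  64  62  59  62  60  5
[... 2288 characters left out ...]
6   14    7    7    8
    28   32   33   42   47   40  -34  -34  -37  -35]
 [  -2   -3   -3   -4   -2   -3   -4   -6   -3    4    2    8   -1    2
    11   11   35   35   35   36  -38  -37  -38  -36]
 [  -3   -5   -4   -6   -4   -4   -5   -2   -5   -2    2    2    4    1
     4    3    4    5   30   -4   -4  -34  -36  -35]
 [  -6   -5   -5   -7   -7  -10   -5   -5   -4   -2   -3    1    1    6
     2    1    5    2   -5   -9   -5  -10  -40  -34]
 [  -9   -1   -6   -5   -6   -5   -6   -5   -4   -7   -7   -4   -4   -1
     0    0    5    5   -4   -5   -6   -3   -6  -35]
 [  -6   -6   -4   -5   -7   -2   -6   -5   -4   -4   -7   -3   -6   -7
    -7    1    6    4   -8   -7   -4   -3   -7  -16]]
```

The push now meets a hard stop with no further travel at about 30 N, and the depth shows the flange rim lying on the tail. I'll release so that it locks.

{"api": "arm_command", "payload": {"motion": [{"offset": [-0.0004,0,-0.0007],"spin": 0},{"offset": [0,0,0],"spin": 0},{"offset": [0,0,0],"spin": 0}], "jaw": 0.05}}

```text
time_s: 17.8
ee_pos: [436.3, -14.5, 161.0]
ee_rot: [180.0, -0.1, -4.9]
force: [0.1, -0.3, 0.6]
gripper_width: 50.0
gripper_force: 0.0
```

{"api": "arm_command", "payload": {"motion": [{"offset": [0,0,0],"spin": 0},{"offset": [-0.005,0,-0.009],"spin": 0},{"offset": [-0.01,0,-0.02],"spin": 0},{"offset": [-0.01,0,-0.04],"spin": 0},{"offset": [0,0,-0.05],"spin": 0}]}}

```text
time_s: 18.42
ee_pos: [409.0, -12.2, 280.9]
ee_rot: [180.0, 0.1, -4.9]
force: [0.8, -0.3, -0.3]
gripper_width: 49.9
gripper_force: 0.0
```

```bash
python3 tip.py; python3 - <<'E'
from h import *
a=[]
for c in('side','top'):
    p,d=env.grab_frame(c); q=proj(c,[454,-15,140]); u,v=int(round(q[0])),int(round(q[1])); a.append(cv2.resize(p[v-30:v+30,u-30:u+30],(400,400),interpolation=cv2.INTER_CUBIC)); np.savez(f'{c}4.npz',p=p,C=cloud(c,d)); print(c,u-30,v-30)
cv2.imwrite('pics/locked.png',np.hstack(a))
E
```

```text
18.425 [409.  -12.2 280.9] [ 1.7999e+02  1.0000e-01 -4.8800e+00] [ 0.8 -0.3 -0.3] [ 0.02 -0.05  0.01] 49.9 tip-hole along u,y,n [37.  -1.1 83.6]
side 271 177
top 235 210
```

View pics/locked.png

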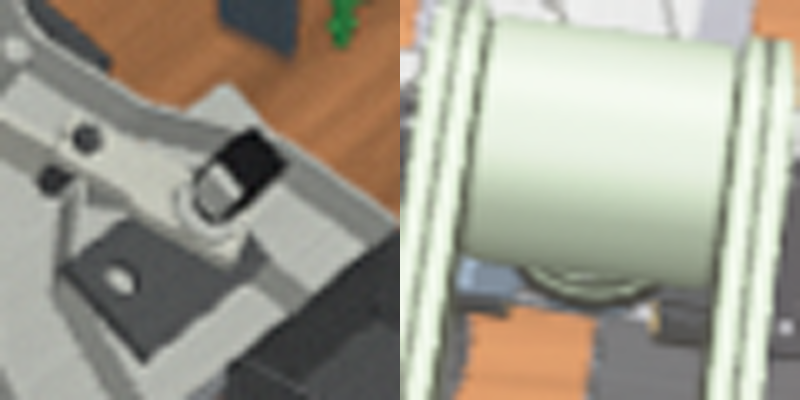

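The pin stands in the tail hole at about (205,215) in the side crop, flange flat on the tail, handle and button clear. I'll check its height by depth while moving on to the tray.

{"api": "arm_command", "payload": {"motion": [{"offset": [0.05,-0.005,-0.02],"spin": 0},{"offset": [0.053,-0.005,0],"spin": 0},{"offset": [0.053,-0.005,0],"spin": 0},{"offset": [0.053,-0.005,0],"spin": 0},{"offset": [0.05,-0.006,0],"spin": 0}], "jaw": 0.045, "newtons": 10}}

```text
time_s: 19.15
ee_pos: [672.1, -8.5, 299.2]
ee_rot: [180.0, 0.0, -4.9]
force: [-0.1, 0.0, -0.2]
gripper_width: 45.2
gripper_force: 0.0
```

{"api": "arm_command", "payload": {"motion": [{"offset": [0,0,0],"spin": -0.175},{"offset": [0,0,0],"spin": -0.175},{"offset": [0,0,0],"spin": -0.175},{"offset": [0,0,0],"spin": -0.175},{"offset": [0,0,0],"spin": -0.175}]}}

```text
time_s: 19.77
ee_pos: [670.4, -8.5, 299.2]
ee_rot: [-180.0, 0.0, 45.6]
force: [0.5, -0.9, -0.3]
gripper_width: 44.9
gripper_force: 0.0
```

{"api": "arm_command", "payload": {"motion": [{"offset": [0,0,0],"spin": -0.175},{"offset": [0,0,0],"spin": -0.175},{"offset": [0,0,0],"spin": -0.175},{"offset": [0,0,0],"spin": -0.17},{"offset": [0,0,0],"spin": 0}]}}

```text
time_s: 20.4
ee_pos: [670.4, -8.4, 299.3]
ee_rot: [-179.9, 0.0, 85.0]
force: [1.0, -0.5, -1.0]
gripper_width: 44.7
gripper_force: 0.0
```

```bash
python3 - <<'E'
from h import *
s=env.state(); print(s['time_s'],s['ee_pos'].round(1),s['ee_rot'].round(1),s['qpos'].round(1),tool([669.3,-8,250]))
n=np.array([-.5*E_[0],-.5*E_[1],.866]); h=np.array([454,-15,133.8])
for c in('side','top'):
    p,d=env.grab_frame(c); C=cloud(c,d); H=(C-h)@n; D=C-h; Xu=D[...,:2]@E_*.866+D[...,2]*.5; Y=D[...,:2]@F_
    print(c,[ (k['score'].__round__(2),np.round(k['location'],1).tolist()) for k in env.pinpoint(c,'pin')[:5]], [(k['score'].__round__(2),np.round(k['location'],1).tolist()) for k in env.pinpoint(c,'flap_hole')[:2]],'pred',np.round(proj(c,h),1))
    r=np.hypot(Xu,Y); 
    for nm,m in(('handle',(r<16)&(H>40)&(H<65)),('tail plate',(Xu>24)&(Xu<50)&(abs(Y-.446*Xu)<12)&(abs(H)<12)),('flangering',(r<15)&(r>10)&(H<20)&(H>-3))): print(nm,m.sum(),'H pct',np.percentile(H[m],[10,50,90]).round(1) if m.sum() else '',Xu[m].mean().round(1),Y[m].mean().round(1))
E
```

```text
20.4 [670.4  -8.4 299.3] [-179.9    0.    85. ] [-1.7 25.7 68.1 -0.  86.3  3.3] [ 0.3 -1.1 49.3]
side [(0.63, [337.3, 197.5]), (0.61, [322.3, 174.9]), (0.53, [300.0, 208.1]), (0.46, [354.2, 170.1])] [(0.69, [302.4, 204.8]), (0.46, [349.4, 192.1])] pred [300.5 208.8]
handle 77 H pct [45.6 50.8 53.3] -1.2 2.7
tail plate 64 H pct [1.2 4.3 7. ] 36.2 16.6
flangering 28 H pct [ 4.6  8.6 11.2] -0.6 7.1
top [(0.42, [393.5, 243.0]), (0.41, [359.3, 217.9]), (0.39, [329.7, 255.2])] [(0.46, [147.8, 208.3])] pred [265.4 240.1]
handle 0 H pct  nan nan
tail plate 0 H pct  nan nan
flangering 0 H pct  nan nan<stdin>:8: RuntimeWarning: Mean of empty slice.
  ret = ret.dtype.type(ret / rcount)
```

Relative to the tail, the flange top is at +4.3 (expected 5) and the handle top at about +48, so the pin is home. Now I lower onto the bar.

{"api": "arm_command", "payload": {"motion": [{"offset": [0,-0.001,0.02],"spin": 0},{"offset": [0,0,0.017],"spin": 0},{"offset": [0,0,0.012],"spin": 0},{"offset": [0,0,0],"spin": 0}]}}

```text
time_s: 21.2
ee_pos: [669.3, -8.4, 249.9]
ee_rot: [-179.9, 0.0, 85.1]
force: [-0.0, -0.9, -1.2]
gripper_width: 44.9
gripper_force: 0.0
```

{"api": "arm_command", "payload": {"motion": [{"offset": [0,0,0],"spin": 0},{"offset": [0,0,0],"spin": 0},{"offset": [0,0,0],"spin": 0},{"offset": [0,0,0],"spin": 0}], "jaw": 0.004, "newtons": 10}}

```text
time_s: 21.7
ee_pos: [670.3, -8.4, 251.2]
ee_rot: [179.9, 0.0, 85.1]
force: [1.0, -0.6, -1.7]
gripper_width: 9.6
gripper_force: 10.0
```

The bar is gripped at an opening of 9.6 mm. I'll tip the tray along the arc.

{"api": "arm_command", "payload": {"motion": [{"offset": [0,-0.005,-0.0043],"spin": 0},{"offset": [0,-0.0052,-0.0041],"spin": 0},{"offset": [0,-0.006,-0.0037],"spin": 0},{"offset": [0,-0.006,-0.0033],"spin": 0},{"offset": [0,-0.0065,-0.0026],"spin": 0}]}}

```text
time_s: 22.32
ee_pos: [642.2, -6.2, 271.0]
ee_rot: [179.7, 0.0, 85.1]
force: [5.0, -1.9, 4.4]
gripper_width: 9.7
gripper_force: 10.0
```

{"api": "arm_command", "payload": {"motion": [{"offset": [0,-0.0066,-0.0022],"spin": 0},{"offset": [0,-0.0068,-0.0014],"spin": 0},{"offset": [0,-0.0069,-0.001],"spin": 0},{"offset": [0,-0.007,-0.0003],"spin": 0},{"offset": [0,-0.007,0.0003],"spin": 0}]}}

```text
time_s: 22.95
ee_pos: [606.0, -3.3, 273.5]
ee_rot: [-180.0, 0.1, 85.1]
force: [1.1, -2.5, 1.5]
gripper_width: 9.6
gripper_force: 10.0
```

{"api": "arm_command", "payload": {"motion": [{"offset": [0,-0.005,0.0006],"spin": 0},{"offset": [0,0,0],"spin": 0},{"offset": [0,0,0],"spin": 0},{"offset": [0,0,0],"spin": 0},{"offset": [0,0,0],"spin": 0}]}}

```text
time_s: 23.58
ee_pos: [601.8, -2.9, 272.6]
ee_rot: [-180.0, 0.0, 85.1]
force: [0.2, -5.5, 4.2]
gripper_width: 9.7
gripper_force: 10.0
```

```bash
cat > balls.py <<'E'
from h import *
s=env.state(); print(s['time_s'],s['ee_pos'].round(1),s['force'].round(1))
for c in('side','top'):
    p,d=env.grab_frame(c); C=cloud(c,d)
    for t in('ball1','pin'):
        for k in env.pinpoint(c,t)[:8]:
            u=k['location'];i=np.clip(np.round(u).astype(int),0,[511,383]); print(c,t,round(k['score'],2),np.round(u,1).tolist(),C[i[1],i[0]].round(0).tolist())
E
python3 balls.py
```

```text
23.575 [601.8  -2.9 272.6] [ 0.2 -5.5  4.2]
side pin 0.67 [353.4, 170.9] [506.0, -455.0, 1.0]
side pin 0.65 [299.3, 209.5] [448.0, 2.0, 143.0]
side pin 0.52 [336.9, 201.1] [440.0, -217.0, 41.0]
side pin 0.48 [321.8, 172.2] [555.0, -310.0, 57.0]
top ball1 0.56 [285.3, 276.9] [351.0, -88.0, 17.0]
top ball1 0.53 [292.3, 285.8] [324.0, -113.0, 17.0]
top ball1 0.36 [289.3, 283.8] [329.0, -102.0, 28.0]
top pin 0.68 [359.5, 215.6] [560.0, -315.0, 87.0]
top pin 0.66 [331.7, 248.4] [450.0, -229.0, 85.0]
top pin 0.48 [388.1, 241.2] [487.0, -410.0, 72.0]
```

{"api": "arm_command", "payload": {"motion": [{"offset": [0,0,0],"spin": 0},{"offset": [0,0,0],"spin": 0},{"offset": [0,0,0],"spin": 0},{"offset": [0,0,0],"spin": 0},{"offset": [0,0,0],"spin": 0}]}}

```text
time_s: 24.5
ee_pos: [601.9, -2.9, 272.6]
ee_rot: [-180.0, 0.0, 85.1]
force: [-0.6, -4.5, 3.0]
gripper_width: 9.6
gripper_force: 10.0
```

```bash
cat > bin.py <<'E'
from h import *
p,d=env.grab_frame('top'); C=cloud('top',d); g=cv2.cvtColor(p,cv2.COLOR_BGR2GRAY)
m=(C[...,0]>305)&(C[...,0]<440)&(C[...,1]>-145)&(C[...,1]<-10)&(C[...,2]<35)&(C[...,2]>-10)
v,u=np.nonzero(m); print(u.min(),u.max(),v.min(),v.max(),np.median(g[m])); k=np.uint8(m&(g>np.median(g[m])+25)); n,l,s,c=cv2.connectedComponentsWithStats(k)
print([(s[i,4],c[i].round(1).tolist()) for i in range(1,n)]); print(g[268:294,274:300])
t=(C[...,0]>315)&(C[...,0]<420)&(C[...,1]>60)&(C[...,1]<160)&(C[...,2]<30)&(C[...,2]>-10); print('tub',t.sum(),np.percentile(g[t],[50,99,100]) if t.any() else '')
E
python3 bin.py
```

```text
281 303 252 292 126.0
[(np.int32(3), [302.7, 252.3]), (np.int32(3), [284.0, 254.0]), (np.int32(7), [290.7, 256.4]), (np.int32(124), [296.1, 283.1]), (np.int32(25), [283.0, 280.1]), (np.int32(43), [289.9, 284.9])]
[[241 239 238 234 228 219 199 165 134 128 127 127 125 125 124 123 123 123
  124 123 124 123 123 107  82 105]
 [241 240 238 233 228 219 199 161 128 127 126 127 127 127 127 127 126 125
  124 123 122 123 122 107  82 105]
 [241 241 239 234 227 218 198 161 125 126 125 125 125 125 126 126 126 126
  126 125 125 126 125 108  90 109]
 [242 241 240 236 227 216 196 156 122 125 126 126 126 126 125 125 124 124
  124 124 123 123 123 105  88 112]
 [242 241 240 238 229 214 193 151 119 124 124 124 124 124 125 124 125 125
  126 125 124 123 118  95 102 136]
 [242 241 240 236 227 214 191 152 121 126 125 125 125 124 124 124 124 124
  122 123 123 123 117  95 104 133]
 [241 240 238 233 225 212 190 152 123 128 127 126 126 126 125 126 125 124
  124 125 123 124 117  93 101 148]
 [241 240 237 232 225 214 189 151 123 128 128 127 127 127 126 126 127 126
  124 125 124 123 112  88 115 163]
 [240 239 237 2
[... 1272 characters left out ...]
125 100 137 161 175]
 [240 237 232 223 209 180 154 148 141 137 124 108 104 102 101 109 126 141
  150 153 131 105 105 131 157 174]
 [240 237 232 223 207 181 165 170 173 172 169 165 164 164 153 143 136 119
  108 100  92 101 110 142 169 173]
 [240 237 232 223 205 178 170 181 182 181 181 182 182 181 179 176 174 169
  168 166 154 141 155 170 176 175]
 [240 237 232 223 203 173 171 184 184 184 184 184 184 183 183 183 183 183
  183 182 180 177 179 181 181 181]
 [239 237 232 223 200 167 159 178 187 186 186 185 185 184 184 184 184 184
  184 184 184 184 183 183 183 183]
 [239 237 231 222 197 164 171 185 188 188 187 188 187 187 186 186 185 185
  185 185 185 185 184 184 182 182]]
tub 442 [125. 179. 181.]
```

Three balls are visible in the square bin, with a fourth at the arm's edge near (281,284). I'll lower the tray back and release it.

{"api": "arm_command", "payload": {"motion": [{"offset": [0,0.005,-0.0006],"spin": 0},{"offset": [0,0.007,-0.0003],"spin": 0},{"offset": [0,0.007,0.0003],"spin": 0},{"offset": [0,0.0069,0.001],"spin": 0},{"offset": [0,0.0068,0.0014],"spin": 0}]}}

```text
time_s: 25.18
ee_pos: [635.0, -4.9, 270.6]
ee_rot: [-180.0, -0.1, 85.1]
force: [-0.4, -2.0, -0.2]
gripper_width: 9.6
gripper_force: 10.0
```

{"api": "arm_command", "payload": {"motion": [{"offset": [0,0.0066,0.0022],"spin": 0},{"offset": [0,0.0065,0.0026],"spin": 0},{"offset": [0,0.006,0.0033],"spin": 0},{"offset": [0,0.006,0.0037],"spin": 0},{"offset": [0,0.0052,0.0041],"spin": 0}]}}

```text
time_s: 25.8
ee_pos: [665.1, -7.3, 254.8]
ee_rot: [180.0, -0.1, 85.1]
force: [-0.2, 1.3, -1.7]
gripper_width: 9.8
gripper_force: 10.0
```

{"api": "arm_command", "payload": {"motion": [{"offset": [0,0.005,0.0043],"spin": 0},{"offset": [0,0,0],"spin": 0},{"offset": [0,0,0],"spin": 0}]}}

```text
time_s: 26.18
ee_pos: [669.9, -7.9, 250.6]
ee_rot: [180.0, -0.0, 85.1]
force: [1.0, 2.5, -0.8]
gripper_width: 9.9
gripper_force: 10.0
```

{"api": "arm_command", "payload": {"motion": [{"offset": [0,0,0],"spin": 0},{"offset": [0,0,0],"spin": 0},{"offset": [0,0,-0.02],"spin": 0},{"offset": [0,0,-0.04],"spin": 0},{"offset": [0,0,-0.05],"spin": 0}], "jaw": 0.035}}

```text
time_s: 26.8
ee_pos: [669.0, -8.8, 361.3]
ee_rot: [-179.9, 0.1, 85.0]
force: [0.9, 0.1, 0.3]
gripper_width: 34.9
gripper_force: 0.0
```

{"api": "arm_command", "payload": {"motion": [{"offset": [0.055,0,0],"spin": 0},{"offset": [0.055,0,0],"spin": 0},{"offset": [0.055,0,0],"spin": 0},{"offset": [0.055,0,0],"spin": 0},{"offset": [0.055,0,0],"spin": 0}]}}

```text
time_s: 27.42
ee_pos: [693.2, 266.7, 361.2]
ee_rot: [180.0, 0.0, 85.0]
force: [0.4, 0.5, 0.0]
gripper_width: 35.3
gripper_force: 0.0
```

```bash
python3 bin.py | head -2; python3 balls.py; python3 - <<'E'
from h import *
a=np.load('top0.npz')['p'].astype(int); b,_=env.grab_frame('top')
g=np.uint8(abs(a-b).max(2)>45); g=cv2.morphologyEx(g,cv2.MORPH_OPEN,np.ones((2,2))); n,l,s,c=cv2.connectedComponentsWithStats(g)
print([(s[i].tolist()) for i in range(1,n) if s[i,4]>8])
E
```

```text
261 303 251 292 117.0
[(np.int32(15), [263.5, 253.9]), (np.int32(8), [270.8, 252.8]), (np.int32(5), [277.0, 253.0]), (np.int32(3), [302.7, 252.3]), (np.int32(5), [283.0, 254.0]), (np.int32(8), [290.4, 256.2]), (np.int32(1), [303.0, 255.0]), (np.int32(210), [286.4, 284.8]), (np.int32(6), [262.7, 263.5]), (np.int32(1), [262.0, 269.0]), (np.int32(46), [281.3, 281.1]), (np.int32(43), [289.9, 284.9])]
27.475 [692.6 274.9 359.5] [-3.   3.  -1.8]
side ball1 0.35 [182.1, 314.3] [520.0, 413.0, 44.0]
side pin 0.73 [338.6, 198.7] [438.0, -224.0, 46.0]
side pin 0.71 [300.9, 207.4] [443.0, 1.0, 156.0]
side pin 0.5 [322.4, 172.8] [552.0, -304.0, 57.0]
top ball1 0.6 [280.9, 277.5] [347.0, -76.0, 13.0]
top ball1 0.53 [294.1, 285.0] [327.0, -119.0, 23.0]
top ball1 0.45 [286.8, 285.2] [326.0, -96.0, 21.0]
top ball1 0.36 [279.9, 280.1] [341.0, -73.0, 1.0]
top pin 0.66 [387.0, 240.8] [489.0, -411.0, 57.0]
top pin 0.57 [291.4, 283.4] [334.0, -110.0, 5.0]
top pin 0.53 [355.9, 218.7] [559.0, -312.0, 35.0]
top pin 0.45 [262.4, 237.1] [462.0, -4.0, 141.0]
top pin 0.16 [322.3, 150.9] [791.0, -190.0, 24.0]
[[110, 57, 402, 327, 33438], [182, 126, 3, 4, 10], [178, 129, 3, 6, 14], [182, 131, 4, 6, 12], [254, 204, 6, 8, 29], [263, 207, 4, 4, 14], [249, 231, 23, 20, 269], [356, 244, 13, 11, 95], [282, 278, 5, 5, 20], [279, 283, 5, 4, 18], [286, 284, 5, 4, 17], [292, 285, 5, 4, 18], [470, 293, 9, 6, 27], [429, 311, 7, 5, 24], [415, 316, 4, 3, 11]]
```

```bash
python3 -c "
from workcell import env
print(env.job_done())"
```

```text
the job is handed in; nothing more can be done
None
```

The job is handed in, with no verdict shown: the flap is pinned at the −0.42 stop with the pin home (not pull-tested), all four balls are in the square bin, the tray is back at rest, and the run took about 27 s of the 67 s allowed.

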